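Take the bore of the brass bushing with a telescoping gauge

ROBOT

A 6-joint arm with a two-finger parallel gripper is mounted at the origin on the work surface. World frame = base frame: x ahead of the robot, y to its left, z up, the work surface at z = 0. Lengths are in mm, angles in rad, forces in N, time in s.
With the tool pointing down it reaches from about 250 to 850 mm from the base axis. Payload 12.5 kg.
Tool frame: the origin (TCP) lies at the very end of the fingers, on their centre line; the grasp point (between the pads) lies 19 mm behind it (grasp_offset is the distance from the TCP to the grasp point, in mm); x points along the fingers, z is the direction in which the jaws open and shut, and the axes are right-handed (so a half turn about x gives the same grasp; the last joint's range is limited). The gripper opens to 93 mm and grips with 3 to 60 N. Pads are 15 mm wide; open, the fingers measure 128 mm over their backs; the gripper's body (75 mm by 188 mm) begins 65 mm behind the grasp point.
Start: joints at [-1.328, 0.351, 1.652, -0, 1.139, -0.085], TCP at [177.097, -520.693, 218.633] pointing down, gripper open.
Joint ranges: [-2.75, 2.75], [-0.79, 2.1], [0.01, 2.65], [-1.57, 4.71], [0.07, 3.14], [-2.87, 2.87]. Speed limits (rad/s): [2.22, 2.22, 2.79, 3.14, 3.14, 3.14].

INTERFACE

Orientations are given as a unit quaternion [w, x, y, z].
In Python, from bench import * gives the robot as it stands. The module is installed in compiled form; this text tells all that it offers.
- The arm moves only by the tool carry_out, never from a script. Its argument "deltas" is a list that holds one entry, the list of rows, each a list of 6 numbers: the shift along the world's x, y, z in m, then the turn, a rotation vector about the world's x, y, z in degrees. In form: [[[dx, dy, dz, wx, wy, wz], ...]]. A call has 1 to 10 rows; each row is the pose to reach, as a shift and turn from the pose commanded when the call began; what a row does not reach only later rows make up. A row lasts 1/12 s, in which the tool goes at most 41.7 mm and 7.16 degrees, less where a joint would pass 70% of its speed; a pose out of reach is approached as far as the arm can. A call with a gripper value outside its range is refused whole. "jaw" is the closure in counts, from 0 (fully open) to 255 (shut), set as the call begins (left out, the last holds). The fingers move at their own pace and stop on an object; the grip force is fixed at half the most. Time passes only in rows, so rows that repeat a pose let the fingers close. It gives the time, the measured TCP pose, the force and the opening at its end, in the units of the state.
- sense(): the state, without advancing time (a new reading comes with each control period).
- camera(name): name is "side" or "top"; returns a dict with "frame" (400x640x3 uint8, red, green, blue), "K" (3x3 intrinsics, pixels), "k1" (the pictures are not rectified: a ray, as slopes to the right and down, at radius r is drawn at 1 + k1 r^2 times it, then the intrinsics apply), "rvec" (rotation vector, rad) and "tvec" (3), from world to camera coordinates, as OpenCV has them. Camera axes: x right, y down, z forward; pixel columns grow to the right and rows downward; lengths in mm; the calibration is good to about 2 mm. A picture is of the moment at which its call begins. There is no depth.
- finish_job(): hands the job in, once; it reports no verdict.
Trained networks look in a picture, given as the dict that the camera call returned (one of the last four; its "shot" number tells which), for a name from the list of things; names that differ only in an ending like _2 or _b are one class to them, and where a whole thing is asked for, a point or a joint stands for the part that bears it (a point fixed in the world has none). Each returns a list of dicts, best first, with "p" (0 to 1); they miss things now and then, are a little off and sometimes report something else, mostly with a low value. They report only what shows in the picture. A call takes as long as a camera call. They do not tell look-alikes from the thing itself.
- spot_in(picture, query): "box" ([left, top, width, height] in pixels, round what is visible of it).
The state is a dict: "time_s": time; "joints": joint angles; "dq": joint speeds; "effort": joint torques, N m; "tool_pos": TCP position; "ee_rot": TCP orientation; "force": force on the tool from outside, world axes, zero at the start; "ft_torque": the same for the moment, N m; "opening": finger opening in mm.
Only numpy, scipy, OpenCV 4.12 (cv2) and the standard library are available. Lean on these libraries where they do the work, as an engineer would, in place of code of your own. Each camera call takes 0.05 s, during which the arm holds its last target.

TASK

Measure the bore of the brass bushing with the telescoping gauge: lower the gauge, still locked, into the brass bushing until its flange rests on the rim, press the green end of its rocker down so that the plungers spring out against the wall, then press the red end fully down to lock them. Lift the gauge out with its setting kept and stand it back, upright and still locked, in the slot of its stand. Do not push the jug, the bottle or the tub about.

Things in the scene. Friction and masses are not known exactly. Their poses are not given: they have to be found in the camera images.
- gauge: telescoping bore gauge, about 0.4 kg. Origin: centre of the underside of its round aluminium flange (84 mm across, 6 mm thick); z up, x along rocker and plungers. Grip block and rocker above the flange, shank and plunger head below it; the rocker's highest point is 86 mm, the head's lowest -65 mm from the origin's height
- gauge_grip (a point): centre of the black grip block, 34 mm above the gauge's origin: an upright block 32 mm along x, 28 mm along y (pinch it across y), reaching from 6 to 62 mm above the origin; the rocker above it is 88 mm long along x and 18 mm wide
- gauge_head (a point): centre of the head, 55 mm below the gauge's origin: a steel barrel 20 mm thick, 38 mm long along x, on the foot of a 22 mm steel shank; a sprung plunger sticks out of each end (up to 23 mm from the centre at the start)
- rocker (a joint): rocker on top of the gauge: 0 = locked (red end, at -x, down), 0.4 rad = released (green end, at +x, down); stays where left, rigid end-stops. Above about 0.12 rad springs of about 1.3 N drive the plungers out (in some 0.3 s); below, a brake holds each (about 15 N). Pivot 74 mm above the gauge origin. An end sinks about 12.5 mm over the swing: the green end takes about 8 N, the red about 5 N
- green_pad (a point): top centre of the green paddle (24 x 18 mm) of the rocker, 32 mm from the pivot at the gauge's +x end; 85 mm above the gauge's origin when locked, 72 mm when released
- red_pad (a point): top centre of the red paddle of the rocker, 32 mm from the pivot at the gauge's -x end; 72 mm above the gauge's origin when locked, 85 mm when released
- tip_a (a point): outer end of the plunger at the gauge's +x end, rounded, 12 mm thick; 21 mm from the shank's axis when fully in, 35 mm when fully out
- tip_b (a point): outer end of the plunger at the gauge's -x end, likewise; the distance tip_a to tip_b is the gauge's setting
- brass_rim (a point): centre of the mouth of the brass bushing (fixed, upright tube 80 mm outside, bore 58 mm, rim 100 mm above the table, bore open down to 12 mm above the table), on a 110 mm square plywood foot; the gauge may go in at any yaw
- grey_rim (a point): centre of the mouth of the grey plastic bushing (fixed; same outside, bore 48 mm), not to be measured
- stand_seat (a point): centre of the top of the fixed plywood stand, 85 mm above the table: two rails along its own x, 130 mm long, with a slot of 38 mm between them (inner length 106 mm); the gauge hangs in it by its flange, plungers along the slot. Its x axis is the slot's direction
- jug: white jug, 110 mm across, 130 mm tall; origin at the centre of its underside; leave alone
- bottle: translucent whitish bottle with a blue cap, 60 mm across, 140 mm tall; origin at the centre of its underside; leave alone
- tub: translucent open plastic tub, 120 x 160 x 55 mm; origin at the centre of its underside; leave alone
Things that resemble listed ones, but are neither listed nor needed, are in the scene too. What is shaped like the part that bears stand_seat but orange or purple is not meant.

How it is judged (in metres and radians):
On the way, in this order (a step that is already met when the one before it is completed fails the run):
1. the gauge stands in the brass bushing, flange on the rim (within 6 mm), with the rocker released and the plungers out against the wall (horizontal distance between gauge and brass_rim below 0.012 m and z of gauge in the frame of brass_rim below 0.006 m and value of joint rocker above 0.2 rad and distance between tip_a and tip_b above 0.0555 m), for 0.1 s.
2. the rocker is pressed back to locked (below 0.06 rad) while the gauge is still in the brass bushing, flange on the rim, plungers out (horizontal distance between gauge and brass_rim below 0.012 m and z of gauge in the frame of brass_rim below 0.006 m and value of joint rocker below 0.06 rad and distance between tip_a and tip_b above 0.0555 m), for 0.1 s.
At the end, for the whole second after the job is handed in: The gauge rests upright (within 0.08 rad) in its stand's slot, flange on the rails (within 5 mm in height, 25 mm from the stand's centre), still, locked (rocker below 0.06 rad), its setting kept: plunger tips 55.5 to 60.5 mm apart for the 58 mm bore (horizontal distance between gauge and stand_seat below 0.025 m and z of gauge in the frame of stand_seat between -0.005 and 0.005 m and angle between gauge's own z axis and vertical below 0.08 rad and linear speed of gauge below 0.02 m/s and value of joint rocker below 0.06 rad and distance between tip_a and tip_b between 0.0555 and 0.0605 m); the robot touches nothing.
It fails at once if the jug, the bottle or the tub is pushed more than 30 mm (distance of any of jug, bottle, tub from where it was at the start of the episode above 0.03 m).
It also fails if it takes over 61 s, if anything falls off the work surface, if the arm or the gripper's body presses on something with over 40 N, if the wrist force passes 120 N, or if a joint passes its speed limit or range.

## Working session

There is one attempt and no reset: what is moved stays moved. The work goes in short steps, Python scripts to look and compute and a tool call to move; the robot and the scene stay as the last step left them, time stands still between calls to the robot, and variables do not carry over. Pictures are saved under pics/ and viewed, and the job is handed in when it is done.

Besides the shell and the picture viewer there is one more tool, called by a JSON object that holds its "api" and its "payload", one argument or row to a line. carry_out: Moves the arm, as the interface text tells. Its arguments: {"type":"object","properties":{"deltas":{"type":"array","items":{"type":"array","items":{"type":"array","items":{"type":"number"}}}},"jaw":{"type":"number"}},"required":["deltas"]}

```bash
mkdir -p pics; cat > h.py <<'E'
import numpy as np, cv2
from bench import *
def save(c,n): cv2.imwrite('pics/'+n, cv2.cvtColor(c["frame"],cv2.COLOR_RGB2BGR))
def dist(c): return np.array([c["k1"],0,0,0,0],float)
def proj(c,P):
    P=np.asarray(P,float).reshape(-1,3)
    R,_=cv2.Rodrigues(np.array(c["rvec"],float)); X=P@R.T+np.array(c["tvec"],float).ravel()
    s=X[:,:2]/X[:,2:]; r2=(s**2).sum(1,keepdims=True); s=s*(1+c["k1"]*r2)
    K=np.array(c["K"]); return np.c_[K[0,0]*s[:,0]+K[0,2],K[1,1]*s[:,1]+K[1,2]]
def ray(c,uv):
    K=np.array(c["K"],float)
    s=cv2.undistortPoints(np.array(uv,float).reshape(-1,1,2),K,dist(c)).reshape(-1,2)
    R,_=cv2.Rodrigues(np.array(c["rvec"],float)); t=np.array(c["tvec"],float).ravel()
    return -R.T@t, np.c_[s,np.ones(len(s))]@R
def atz(c,uv,z):
    o,d=ray(c,uv); return o+d*((z-o[2])/d[:,2:])
E
python3 - <<'E'
from h import *
for n in("top","side"):
    c=camera(n); save(c,n+'0.png'); print(n,np.round(ray(c,[[320,200]])[0]),c["k1"],c["K"])
    for q in["gauge","gauge_grip","green_pad","red_pad","brass_rim","grey_rim","stand_seat","jug","bottle","tub"]:
        try: print(q,[(np.round(d["box"]).tolist(),round(d["p"],2)) for d in spot_in(c,q)][:4])
        except Exception as e: print(q,e)
print(sense())
E
```

```text
top [ 365.  -20. 1232.] 0.0339905517346586 [[452.26691085   0.         315.82062714]
 [  0.         452.26691085 195.31222691]
 [  0.           0.           1.        ]]
gauge [([380.0, 199.0, 31.0, 41.0], 0.72), ([392.0, 202.0, 17.0, 31.0], 0.55)]
gauge_grip [([379.0, 203.0, 34.0, 34.0], 0.58)]
green_pad [([390.0, 199.0, 20.0, 34.0], 0.64)]
red_pad [([392.0, 202.0, 20.0, 34.0], 0.71)]
brass_rim [([174.0, 200.0, 52.0, 52.0], 0.63), ([380.0, 200.0, 30.0, 39.0], 0.6)]
grey_rim [([271.0, 170.0, 47.0, 50.0], 0.6)]
stand_seat [([362.0, 269.0, 58.0, 60.0], 0.96), ([429.0, 199.0, 60.0, 56.0], 0.77), ([367.0, 197.0, 51.0, 54.0], 0.73)]
jug [([225.0, 98.0, 52.0, 51.0], 0.66)]
bottle [([320.0, 112.0, 27.0, 27.0], 0.69), ([224.0, 99.0, 52.0, 49.0], 0.44), ([381.0, 199.0, 31.0, 40.0], 0.23)]
tub [([133.0, 111.0, 76.0, 59.0], 0.74)]
side [ 412.  914. 1190.] -0.048406719235643283 [[480.21289622   0.         316.53071852]
 [  0.         480.21289622 199.39071804]
 [  0.           0.           1.        ]]
gauge [([320.0, 134.0, 27.0, 45.0], 0.76)]
gauge_grip [([320.0, 136.0, 24.0, 36.0], 0.97), ([2
[... 479 characters left out ...]
54.0, 72.0], 0.86)]
{'time_s': 1.1, 'joints': array([-1.32761720e+00,  3.50720956e-01,  1.65178598e+00,  3.69661955e-05,
        1.13913643e+00, -8.45946807e-02]), 'dq': array([ 4.94473590e-04,  2.19704447e-04, -7.03830600e-05,  1.67795748e-04,
        1.02782994e-03,  4.30656989e-04]), 'effort': array([-7.98084056e-04, -4.97251940e+01, -2.85488927e+01,  6.99223252e-02,
        2.20063061e-02, -6.52953190e-06]), 'tool_pos': array([ 177.09651375, -520.68961561,  218.62640941]), 'ee_rot': array([ 0.57486829,  0.41174827,  0.57488017, -0.41170694]), 'force': array([ 0.29268907, -0.46950902, -0.68092701]), 'ft_torque': array([-0.04433014, -0.03139288,  0.00090971]), 'opening': 92.91395476506689}
```

View pics/top0.png

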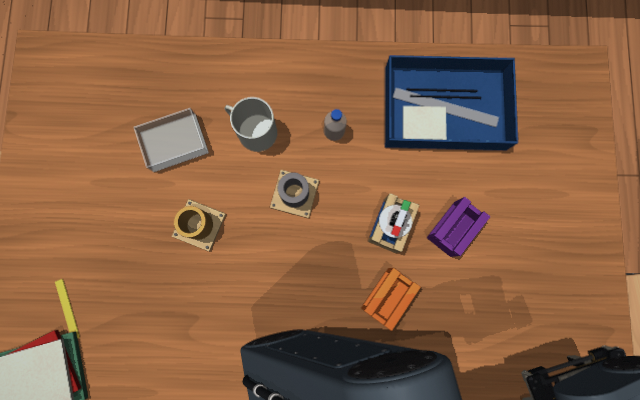

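View pics/side0.png

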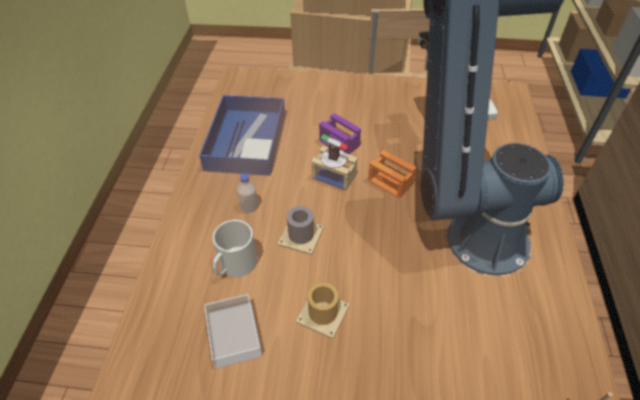

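```bash
python3 - <<'E'
import cv2
t=cv2.imread('pics/top0.png'); s=cv2.imread('pics/side0.png')
cv2.imwrite('pics/t_g.png',cv2.resize(t[180:265,350:430],None,fx=7,fy=7,interpolation=cv2.INTER_CUBIC))
cv2.imwrite('pics/t_b.png',cv2.resize(t[185:265,160:240],None,fx=7,fy=7,interpolation=cv2.INTER_CUBIC))
cv2.imwrite('pics/s_g.png',cv2.resize(s[120:205,290:370],None,fx=7,fy=7,interpolation=cv2.INTER_CUBIC))
E
```

```text
(no output)
```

View pics/t_g.png

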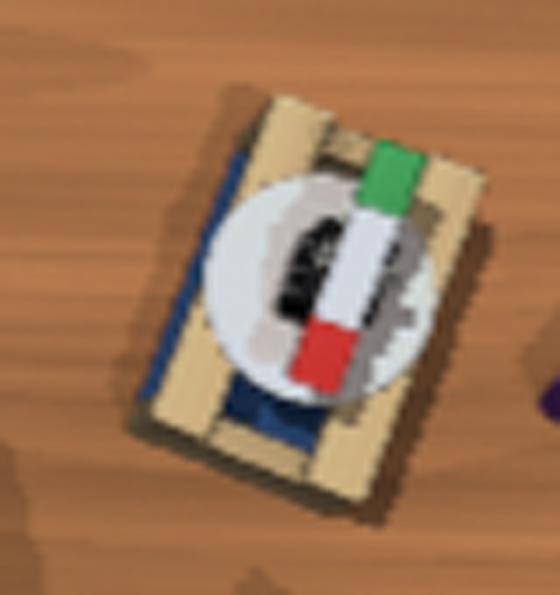

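View pics/t_b.png

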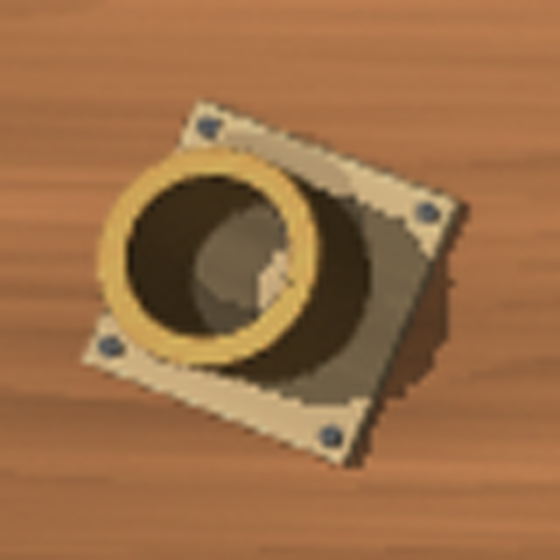

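View pics/s_g.png

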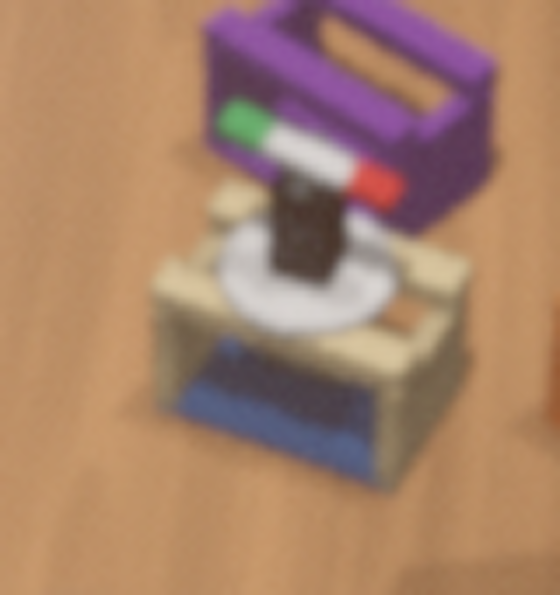

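```bash
cat > m.py <<'E'
from h import *
c=camera("top"); s=camera("side")
def f(p,o): return [(np.array(q)+.5)/7-.5+np.array(o) for q in p]
tg=(350,180)
fl=atz(c,f([(320,288)],tg),91); print("flange",fl.round(1))
g=atz(c,f([(401,147),(383,213)],tg),[170]);g=atz(c,f([(391,178)],tg),170); r=atz(c,f([(323,357)],tg),157)
print("green",g.round(1),"red",r.round(1)); d=(g-r)[0]; print("yaw",np.degrees(np.arctan2(d[1],d[0])),np.hypot(d[0],d[1]),"mid",((g+r)/2).round(1))
st=atz(c,f([(280,95),(485,178),(365,502),(152,405)],tg),85); print("stand",st.round(1),st.mean(0).round(1))
for a,b in((3,0),(2,1)):
    d=st[b]-st[a]; print(np.degrees(np.arctan2(d[1],d[0])),np.linalg.norm(d))
print("brass",atz(c,f([(208,257.5)],(160,185)),100).round(1))
# side
sg=(290,120)
print("side flange",atz(s,f([(309,270)],sg),91).round(1))
print("side green",atz(s,f([(245,124)],sg),170).round(1),"red",atz(s,f([(379,184)],sg),157).round(1))
print("side brass box-top",)
# project brass rim circle
B=atz(c,f([(208,257.5)],(160,185)),100)[0]; t=np.linspace(0,2*np.pi,60)
im=cv2.cvtColor(s["frame"],cv2.COLOR_RGB2BGR)
im=cv2.resize(im,None,fx=4,fy=4,interpolation=cv2.INTER_CUBIC)
def circ(C,R,z,col):
    for u in proj(s,np.c_[C[0]+R*np.cos(t),C[1]+R*np.sin(t),t*0+z]): cv2.circle(im,tuple(int(round(v)) for v in (u+.5)*4-.5),1,col,-1)
circ(B,40,100,(0,0,255)); circ(B,29,100,(255,0,0)); circ(fl[0],42,91,(0,0,255))
cv2.imwrite('pics/ovb.png',im[1100:1360,1150:1430]);cv2.imwrite('pics/ovg.png',im[500:780,1200:1480])
a=cv2.resize(np.hstack([im[1100:1360,1150:1430],im[500:760,1200:1480]]),None,fx=1.4,fy=1.4); cv2.imwrite('pics/ov.png',a)
E
python3 m.py
```

```text
flange [[ 494.1 -224.6   91. ]]
green [[ 523.3 -234.5  170. ]] red [[ 463.1 -213.7  157. ]]
yaw -19.093922863629526 63.64558022934781 mid [[ 493.2 -224.1  163.5]]
stand [[ 565.7 -211.1   85. ]
 [ 536.9 -286.    85. ]
 [ 418.  -241.6   85. ]
 [ 450.6 -164.8   85. ]] [ 492.8 -225.9   85. ]
-21.914464150328108 123.9926774282986
-20.473191108042766 126.96701316495512
brass [[477.5 293.1 100. ]]
side flange [[ 492.9 -222.1   91. ]]
side green [[ 524.  -232.6  170. ]] red [[ 461.2 -212.5  157. ]]
side brass box-top
```

View pics/ov.png

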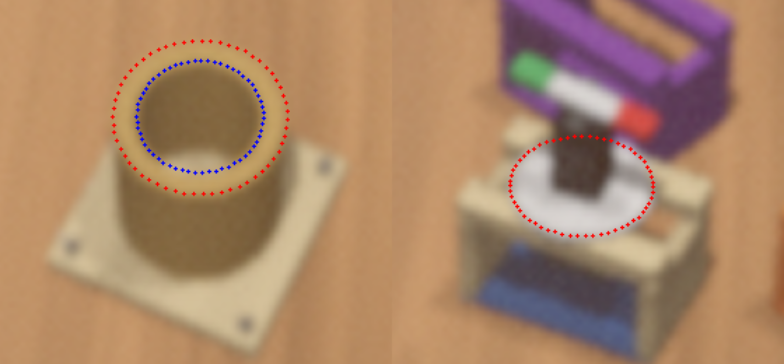

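```bash
cat > st.py <<'E'
from h import *
from scipy.spatial.transform import Rotation as Ro
s=sense(); q=np.array(s["ee_rot"]); R=Ro.from_quat(q[[1,2,3,0]]).as_matrix()
z=R[:,2]; print("t",round(s["time_s"],2),"tcp",np.round(s["tool_pos"],1),"x",R[:,0].round(3),"jawyaw",round(np.degrees(np.arctan2(z[1],z[0])),2),"F",np.round(s["force"],1),"op",round(s["opening"],1),"j",np.round(s["joints"],2))
E
python3 st.py
```

```text
t 1.2 tcp [ 177.1 -520.7  218.6] x [-0.  0. -1.] jawyaw -71.22 F [-0.3  0.  -0.8] op 93.1 j [-1.33  0.35  1.65 -0.    1.14 -0.08]
```

{"api": "carry_out", "payload": {
  "deltas": [
    [[0.032, 0.03, 0.01, 0, 0, -4], [0.063, 0.059, 0.01, 0, 0, -8], [0.095, 0.089, 0.01, 0, 0, -12], [0.127, 0.119, 0.01, 0, 0, -16], [0.158, 0.148, 0.01, 0, 0, -20], [0.19, 0.178, 0.01, 0, 0, -24], [0.222, 0.208, 0.01, 0, 0, -28], [0.253, 0.237, 0.01, 0, 0, -32], [0.285, 0.267, 0.01, 0, 0, -36], [0.3164, 0.2968, 0.01, 0, 0, -37.6]]
  ]
}}

```text
time_s: 2.03
tool_pos: [481.5, -234.7, 228.8]
ee_rot: [0.411, 0.576, 0.41, -0.576]
force: [0.3, -0.6, 0.3]
opening: 93.4
```

{"api": "carry_out", "payload": {
  "deltas": [
    [[0, 0, 0, 0, 0, 0], [0, 0, 0, 0, 0, 0]]
  ]
}}

```text
time_s: 2.2
tool_pos: [481.2, -235.0, 228.4]
ee_rot: [-0.412, -0.574, -0.413, 0.574]
force: [-0.7, -0.1, 0.2]
opening: 92.6
```

```bash
python3 st.py
```

```text
t 2.2 tcp [ 481.2 -235.   228.4] x [-0.  0. -1.] jawyaw -108.61 F [-0.7 -0.1  0.2] op 92.6 j [-0.54  0.31  1.68 -0.    1.15  1.35]
```

{"api": "carry_out", "payload": {
  "deltas": [
    [[0.0123, 0.0111, 0, 0, 0, -0.2], [0.0123, 0.0111, -0.02, 0, 0, -0.2], [0.0123, 0.0111, -0.05, 0, 0, -0.2], [0.0123, 0.0111, -0.075, 0, 0, -0.2], [0.0123, 0.0111, -0.1, 0, 0, -0.2], [0.0123, 0.0111, -0.115, 0, 0, -0.2], [0.0123, 0.0111, -0.127, 0, 0, -0.2], [0.0123, 0.0111, -0.127, 0, 0, -0.2]]
  ]
}}

```text
time_s: 2.87
tool_pos: [490.6, -225.8, 99.5]
ee_rot: [-0.409, -0.575, -0.411, 0.577]
force: [0.3, -1.0, -0.5]
opening: 92.9
```

```bash
cat > v.py <<'E'
import sys
from h import *
n=sys.argv[1]; t=camera("top"); s=camera("side")
def crop(c,P,w=60,h=60,k=6):
    u=proj(c,P)[0].astype(int); x=np.clip(u[0]-w//2,0,640-w);y=np.clip(u[1]-h//2,0,400-h)
    im=cv2.cvtColor(c["frame"],cv2.COLOR_RGB2BGR)[y:y+h,x:x+w]; print((x,y)); return cv2.resize(im,None,fx=k,fy=k,interpolation=cv2.INTER_CUBIC)
P=[float(a) for a in sys.argv[2:5]]
cv2.imwrite('pics/'+n,np.hstack([crop(t,P),crop(s,P)]))
E
python3 v.py grasp.png 493 -224 130; python3 st.py
```

```text
(np.int64(367), np.int64(189))
(np.int64(303), np.int64(119))
t 2.97 tcp [ 492.  -226.1  101.9] x [-0.  0. -1.] jawyaw -109.07 F [ 0.1 -0.6  0.1] op 93.0 j [-0.52  0.49  1.77 -0.    0.88  1.39]
```

View pics/grasp.png

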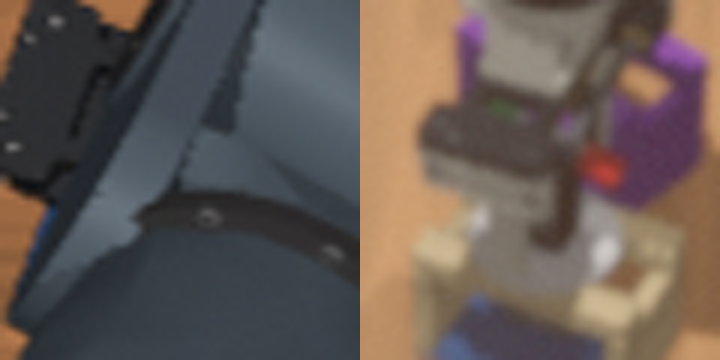

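{"api": "carry_out", "payload": {
  "deltas": [
    [[0, 0, 0, 0, 0, 0], [0, 0, 0, 0, 0, 0], [0, 0, 0, 0, 0, 0], [0, 0, 0, 0, 0, 0], [0, 0, 0, 0, 0, 0], [0, 0, 0, 0, 0, 0], [0, 0, 0, 0, 0, 0], [0, 0, 0, 0, 0, 0]]
  ],
  "jaw": 255
}}

```text
time_s: 3.63
tool_pos: [492.6, -225.3, 101.7]
ee_rot: [0.411, 0.576, 0.411, -0.576]
force: [0.1, 0.1, 0.2]
opening: 44.0
```

```bash
for i in 1 2 3; do python3 st.py; done
```

```text
t 3.63 tcp [ 492.6 -225.3  101.7] x [ 0.  0. -1.] jawyaw -109.01 F [0.1 0.1 0.2] op 44.0 j [-0.51  0.49  1.77  0.    0.88  1.39]
t 3.63 tcp [ 492.6 -225.3  101.7] x [ 0.  0. -1.] jawyaw -109.01 F [0.1 0.1 0.2] op 44.0 j [-0.51  0.49  1.77  0.    0.88  1.39]
t 3.63 tcp [ 492.6 -225.3  101.7] x [ 0.  0. -1.] jawyaw -109.01 F [0.1 0.1 0.2] op 44.0 j [-0.51  0.49  1.77  0.    0.88  1.39]
```

Still closing.

{"api": "carry_out", "payload": {
  "deltas": [
    [[0, 0, 0, 0, 0, 0], [0, 0, 0, 0, 0, 0], [0, 0, 0, 0, 0, 0], [0, 0, 0, 0, 0, 0], [0, 0, 0, 0, 0, 0], [0, 0, 0, 0, 0, 0]]
  ]
}}

```text
time_s: 4.13
tool_pos: [492.6, -225.2, 101.6]
ee_rot: [0.41, 0.576, 0.411, -0.576]
force: [0.6, 1.4, -0.1]
opening: 27.8
```

```bash
python3 st.py
```

```text
t 4.13 tcp [ 492.6 -225.2  101.6] x [-0.  0. -1.] jawyaw -109.02 F [ 0.6  1.4 -0.1] op 27.8 j [-0.51  0.49  1.77  0.    0.88  1.39]
```

{"api": "carry_out", "payload": {
  "deltas": [
    [[0, 0, 0.01, 0, 0, 0], [0, 0, 0.025, 0, 0, 0], [0, 0, 0.04, 0, 0, 0], [0, 0, 0.055, 0, 0, 0], [0, 0, 0.07, 0, 0, 0], [0, 0, 0.09, 0, 0, 0], [0, 0, 0.11, 0, 0, 0], [0, 0, 0.125, 0, 0, 0], [0, 0, 0.125, 0, 0, 0]]
  ]
}}

```text
time_s: 4.88
tool_pos: [493.5, -225.9, 229.9]
ee_rot: [0.412, 0.576, 0.409, -0.575]
force: [-0.4, -0.9, -3.6]
opening: 28.0
```

```bash
python3 st.py; python3 v.py lift.png 493 -224 230
```

```text
t 4.88 tcp [ 493.5 -225.9  229.9] x [ 0.004 -0.002 -1.   ] jawyaw -109.02 F [-0.4 -0.9 -3.6] op 28.0 j [-0.52  0.32  1.66 -0.    1.15  1.39]
(np.int64(376), np.int64(184))
(np.int64(304), np.int64(95))
```

View pics/lift.png

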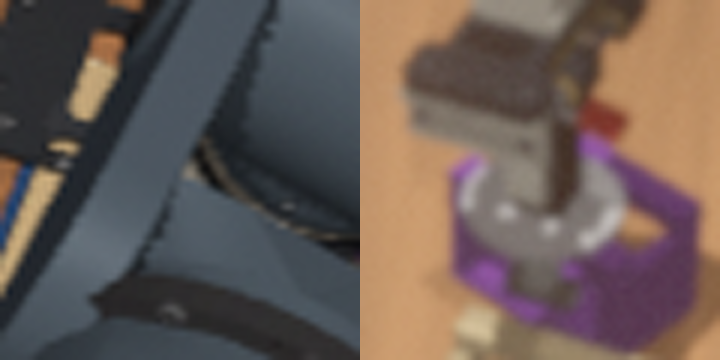

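```bash
python3 - <<'E'
from h import *
s=camera("side")
print(atz(s,[[304+182.5/6-.5,95+198.5/6-.5]],216).round(1)); print(sense()["tool_pos"])
E
```

```text
[[ 494.5 -228.4  216. ]]
[ 492.00311954 -225.09026398  225.74648034]
```

{"api": "carry_out", "payload": {
  "deltas": [
    [[0, 0.01, 0, 0, 0, 0], [-0.001, 0.03, 0, 0, 0, 0], [-0.002, 0.055, 0, 0, 0, 0], [-0.003, 0.085, 0, 0, 0, 0], [-0.004, 0.115, 0, 0, 0, 0], [-0.005, 0.145, 0, 0, 0, 0], [-0.006, 0.175, 0, 0, 0, 0], [-0.007, 0.205, 0, 0, 0, 0], [-0.007, 0.235, 0, 0, 0, 0], [-0.008, 0.26, 0, 0, 0, 0]]
  ]
}}

```text
time_s: 5.87
tool_pos: [483.5, 37.1, 225.7]
ee_rot: [-0.41, -0.575, -0.411, 0.576]
force: [0.4, -0.1, -4.3]
opening: 27.9
```

{"api": "carry_out", "payload": {
  "deltas": [
    [[-0.001, 0.03, 0, 0, 0, 0], [-0.002, 0.06, 0, 0, 0, 0], [-0.003, 0.09, 0, 0, 0, 0], [-0.004, 0.12, 0, 0, 0, 0], [-0.005, 0.15, 0, 0, 0, 0], [-0.006, 0.18, 0, 0, 0, 0], [-0.007, 0.21, 0, 0, 0, 0], [-0.0075, 0.235, 0, 0, 0, 0], [-0.0075, 0.25, 0, 0, 0, 0], [-0.0075, 0.2576, 0, 0, 0, 0]]
  ]
}}

```text
time_s: 6.7
tool_pos: [476.1, 294.0, 225.6]
ee_rot: [-0.411, -0.575, -0.411, 0.576]
force: [0.3, -0.2, -3.8]
opening: 28.0
```

{"api": "carry_out", "payload": {
  "deltas": [
    [[0, 0, 0, 0, 0, 0], [0, 0, 0, 0, 0, 0]]
  ]
}}

```text
time_s: 6.87
tool_pos: [476.9, 291.6, 226.2]
ee_rot: [-0.411, -0.575, -0.41, 0.576]
force: [0.2, -1.1, -3.6]
opening: 27.7
```

```bash
python3 st.py; python3 v.py overb.png 477 293 180
```

```text
t 6.87 tcp [476.9 291.6 226.2] x [-0.001 -0.001 -1.   ] jawyaw -109.01 F [ 0.2 -1.1 -3.6] op 27.7 j [ 0.47  0.36  1.62 -0.    1.16  2.37]
(np.int64(150), np.int64(187))
(np.int64(292), np.int64(248))
```

View pics/overb.png

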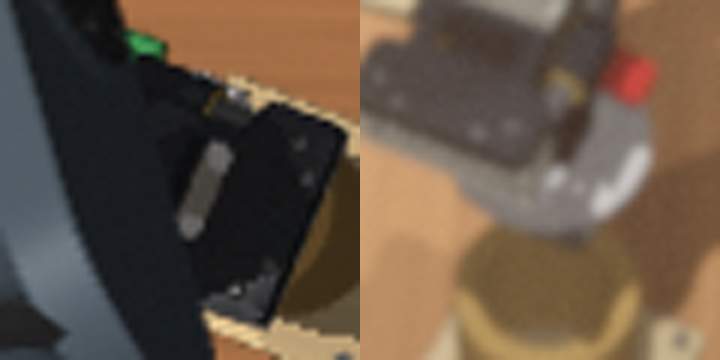

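```bash
cat > ov.py <<'E'
import sys
from h import *
n=sys.argv[1]; C=[float(a) for a in sys.argv[2:5]]
s=camera("side"); t=np.linspace(0,2*np.pi,90)
k=6; im=cv2.resize(cv2.cvtColor(s["frame"],cv2.COLOR_RGB2BGR),None,fx=k,fy=k,interpolation=cv2.INTER_CUBIC)
def circ(C,R,z,col):
    for u in proj(s,np.c_[C[0]+R*np.cos(t),C[1]+R*np.sin(t),t*0+z]): cv2.circle(im,tuple(int(round(v)) for v in (u+.5)*k-.5),1,col,-1)
circ(C,42,C[2]+6,(0,0,255)); circ(C,42,C[2],(0,255,255)); circ((477.5,293.1),40,100,(255,0,0))
u=(proj(s,[C])[0]*k).astype(int); x,y=u[0]-300,u[1]-260
cv2.imwrite('pics/'+n,im[y:y+560,x:x+600])
E
python3 ov.py ov2.png 477.5 293.1 210
```

```text
(no output)
```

View pics/ov2.png

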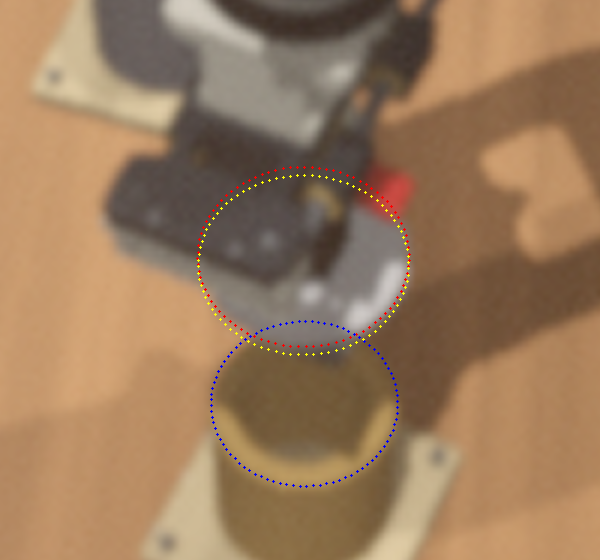

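{"api": "carry_out", "payload": {
  "deltas": [
    [[0, 0, -0.015, 0, 0, 0], [0, 0, -0.03, 0, 0, 0], [0, 0, -0.045, 0, 0, 0], [0, 0, -0.06, 0, 0, 0], [0, 0, -0.075, 0, 0, 0], [0, 0, -0.09, 0, 0, 0], [0, 0, -0.1, 0, 0, 0], [0, 0, -0.106, 0, 0, 0], [0, 0, -0.106, 0, 0, 0]]
  ]
}}

```text
time_s: 7.77
tool_pos: [476.8, 291.7, 119.7]
ee_rot: [-0.41, -0.575, -0.41, 0.576]
force: [-0.3, 0.6, -3.7]
opening: 27.7
```

```bash
python3 st.py; python3 ov.py ov3.png 477.5 293.1 104
```

```text
t 7.77 tcp [476.8 291.7 119.7] x [-0.001 -0.001 -1.   ] jawyaw -109.06 F [-0.3  0.6 -3.7] op 27.7 j [ 0.47  0.49  1.72 -0.    0.94  2.37]
```

View pics/ov3.png

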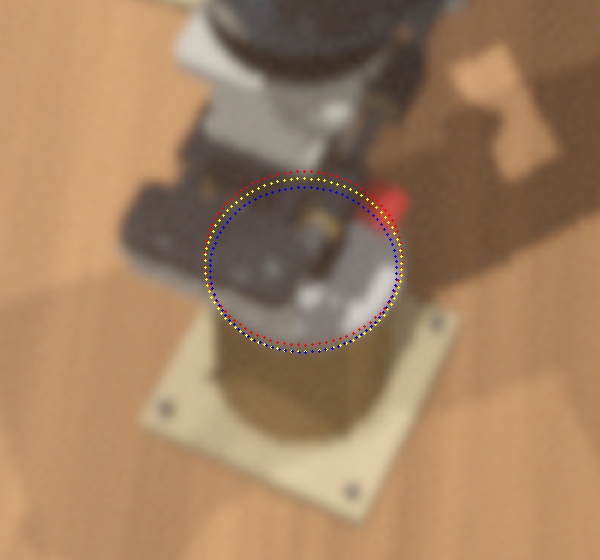

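{"api": "carry_out", "payload": {
  "deltas": [
    [[0, 0, -0.0015, 0, 0, 0], [0, 0, -0.003, 0, 0, 0], [0, 0, -0.0035, 0, 0, 0], [0, 0, -0.0035, 0, 0, 0]]
  ]
}}

```text
time_s: 8.15
tool_pos: [477.2, 292.4, 117.4]
ee_rot: [0.411, 0.576, 0.411, -0.576]
force: [0.8, -0.2, -3.1]
opening: 28.3
```

{"api": "carry_out", "payload": {
  "deltas": [
    [[0, 0, -0.0005, 0, 0, 0], [0, 0, -0.001, 0, 0, 0], [0, 0, -0.001, 0, 0, 0]]
  ]
}}

```text
time_s: 8.4
tool_pos: [477.2, 292.4, 116.6]
ee_rot: [0.411, 0.576, 0.41, -0.576]
force: [-2.1, -1.3, 1.9]
opening: 27.8
```

{"api": "carry_out", "payload": {
  "deltas": [
    [[0, 0, 0, 0, 0, 0], [0, 0, 0, 0, 0, 0], [0, 0, 0, 0, 0, 0], [0, 0, 0, 0, 0, 0], [0, 0, 0, 0, 0, 0]]
  ],
  "jaw": 90
}}

```text
time_s: 8.82
tool_pos: [477.1, 292.3, 116.2]
ee_rot: [0.411, 0.576, 0.411, -0.576]
force: [0.5, 0.1, 1.2]
opening: 56.8
```

{"api": "carry_out", "payload": {
  "deltas": [
    [[0, 0, 0.01, 0, 0, 0], [0, 0, 0.03, 0, 0, 0], [0, 0, 0.06, 0, 0, 0], [0, 0, 0.09, 0, 0, 0], [0, 0, 0.1, 0, 0, 0], [0, 0, 0.1, 0, 0, 0]]
  ]
}}

```text
time_s: 9.32
tool_pos: [478.2, 292.9, 219.3]
ee_rot: [0.411, 0.578, 0.41, -0.574]
force: [0.9, 0.2, 0.4]
opening: 60.1
```

```bash
python3 st.py; python3 ov.py ov4.png 477.5 293.1 100
```

```text
t 9.32 tcp [478.2 292.9 219.3] x [ 0.005  0.002 -1.   ] jawyaw -109.01 F [0.9 0.2 0.4] op 60.1 j [0.47 0.37 1.63 0.   1.14 2.37]
```

View pics/ov4.png

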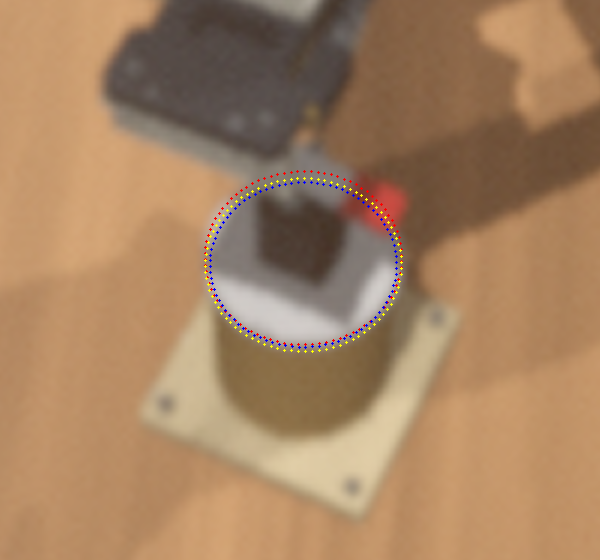

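{"api": "carry_out", "payload": {
  "deltas": [
    [[0.015, -0.005, 0, 0, 0, 0], [0.0335, -0.011, 0, 0, 0, 0], [0.0335, -0.011, 0, 0, 0, 0], [0.0335, -0.011, 0, 0, 0, 0], [0.0335, -0.011, 0, 0, 0, 0], [0.0335, -0.011, 0, 0, 0, 0], [0.0335, -0.011, 0, 0, 0, 0], [0.0335, -0.011, -0.01, 0, 0, 0], [0.0335, -0.011, -0.02, 0, 0, 0], [0.0335, -0.011, -0.026, 0, 0, 0]]
  ],
  "jaw": 255
}}

```text
time_s: 10.2
tool_pos: [509.9, 281.1, 188.3]
ee_rot: [-0.41, -0.575, -0.411, 0.576]
force: [-0.2, -0.5, 0.7]
opening: 1.4
```

```bash
python3 st.py; python3 v.py pg.png 500 285 185
```

```text
t 10.2 tcp [509.9 281.1 188.3] x [-0.002 -0.001 -1.   ] jawyaw -109.01 F [-0.2 -0.5  0.7] op 1.4 j [0.42 0.44 1.6  0.   1.11 2.33]
(np.int64(153), np.int64(177))
(np.int64(283), np.int64(243))
```

View pics/pg.png

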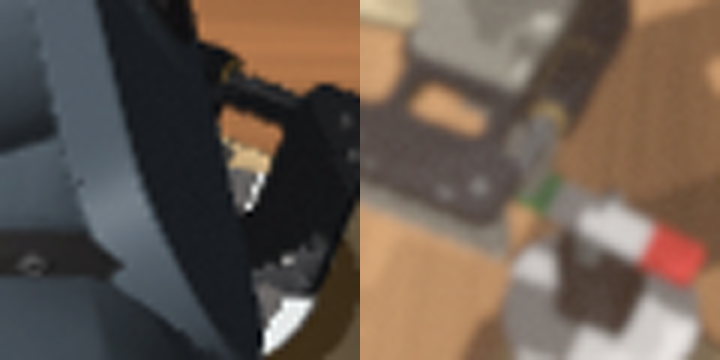

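{"api": "carry_out", "payload": {
  "deltas": [
    [[0, 0, -0.002, 0, 0, 0], [0, 0, -0.004, 0, 0, 0], [0, 0, -0.006, 0, 0, 0], [0, 0, -0.008, 0, 0, 0], [0, 0, -0.01, 0, 0, 0], [0, 0, -0.01, 0, 0, 0]]
  ]
}}

```text
time_s: 10.8
tool_pos: [511.5, 281.3, 180.6]
ee_rot: [0.411, 0.577, 0.41, -0.575]
force: [1.6, -0.9, 4.1]
opening: 0.5
```

```bash
python3 st.py
```

```text
t 10.8 tcp [511.5 281.3 180.6] x [ 0.002  0.001 -1.   ] jawyaw -109.03 F [ 1.6 -0.9  4.1] op 0.5 j [ 0.42  0.45  1.6  -0.    1.09  2.33]
```

{"api": "carry_out", "payload": {
  "deltas": [
    [[0, 0, -0.002, 0, 0, 0], [0, 0, -0.004, 0, 0, 0], [0, 0, -0.004, 0, 0, 0]]
  ]
}}

```text
time_s: 11.05
tool_pos: [511.6, 281.3, 176.8]
ee_rot: [0.411, 0.577, 0.41, -0.575]
force: [3.4, -0.5, 3.7]
opening: 0.6
```

{"api": "carry_out", "payload": {
  "deltas": [
    [[0, 0, -0.001, 0, 0, 0], [0, 0, -0.002, 0, 0, 0], [0, 0, -0.002, 0, 0, 0]]
  ]
}}

```text
time_s: 11.3
tool_pos: [511.6, 281.4, 174.9]
ee_rot: [0.411, 0.577, 0.41, -0.575]
force: [4.0, -1.6, 5.5]
opening: 0.5
```

{"api": "carry_out", "payload": {
  "deltas": [
    [[0, 0, -0.001, 0, 0, 0], [0, 0, -0.0015, 0, 0, 0], [0, 0, -0.0015, 0, 0, 0]]
  ]
}}

```text
time_s: 11.55
tool_pos: [511.6, 281.4, 173.4]
ee_rot: [0.411, 0.577, 0.41, -0.575]
force: [4.2, -0.9, 5.9]
opening: 0.6
```

```bash
python3 ov.py ov5.png 477.5 293.1 100;python3 st.py
```

```text
t 11.6 tcp [511.6 281.4 173.4] x [ 0.003  0.001 -1.   ] jawyaw -109.02 F [ 2.7 -1.   4.7] op 0.5 j [ 0.42  0.46  1.61 -0.    1.07  2.33]
```

View pics/ov5.png

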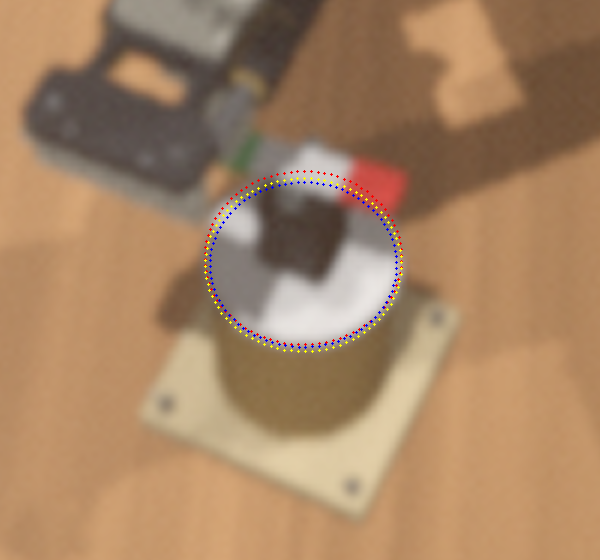

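{"api": "carry_out", "payload": {
  "deltas": [
    [[0, 0, -0.0007, 0, 0, 0], [0, 0, -0.0013, 0, 0, 0], [0, 0, -0.0013, 0, 0, 0]]
  ]
}}

```text
time_s: 11.85
tool_pos: [511.6, 281.5, 172.7]
ee_rot: [0.411, 0.577, 0.41, -0.575]
force: [2.2, -2.4, 10.3]
opening: 0.5
```

{"api": "carry_out", "payload": {
  "deltas": [
    [[0, 0, 0, 0, 0, 0], [0, 0, 0, 0, 0, 0], [0, 0, 0.01, 0, 0, 0], [0, 0, 0.025, 0, 0, 0], [-0.02, 0.0069, 0.025, 0, 0, 0], [-0.04, 0.0138, 0.025, 0, 0, 0], [-0.0662, 0.0228, 0.025, 0, 0, 0], [-0.0662, 0.0228, 0.025, 0, 0, 0]]
  ]
}}

```text
time_s: 12.52
tool_pos: [440.8, 305.0, 196.4]
ee_rot: [-0.411, -0.575, -0.411, 0.576]
force: [0.2, 0.8, -0.2]
opening: 0.4
```

```bash
python3 ov.py ov6.png 477.5 293.1 100;python3 st.py
```

```text
t 12.57 tcp [442.7 304.7 196.7] x [-0.001 -0.    -1.   ] jawyaw -108.91 F [ 0.7 -0.8  0.9] op 0.3 j [0.52 0.35 1.71 0.   1.08 2.42]
```

View pics/ov6.png

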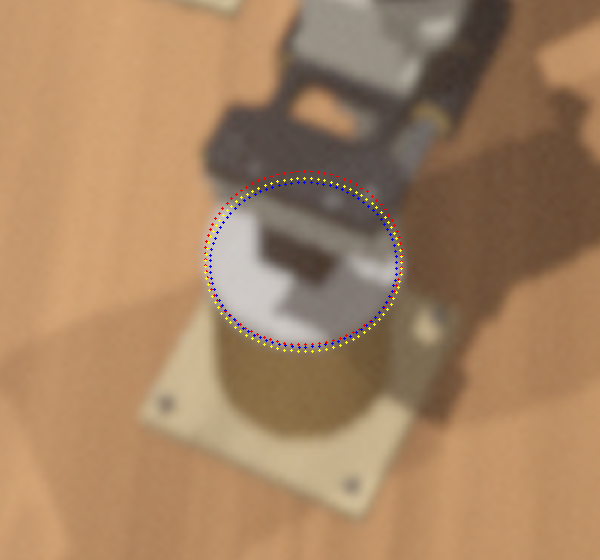

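{"api": "carry_out", "payload": {
  "deltas": [
    [[0, 0, -0.004, 0, 0, 0], [0, 0, -0.008, 0, 0, 0], [0, 0, -0.012, 0, 0, 0], [0, 0, -0.015, 0, 0, 0], [0, 0, -0.015, 0, 0, 0]]
  ]
}}

```text
time_s: 12.98
tool_pos: [444.5, 303.7, 180.4]
ee_rot: [-0.41, -0.575, -0.41, 0.576]
force: [1.1, -0.4, -0.6]
opening: 0.3
```

{"api": "carry_out", "payload": {
  "deltas": [
    [[0, 0, -0.002, 0, 0, 0], [0, 0, -0.004, 0, 0, 0], [0, 0, -0.006, 0, 0, 0], [0, 0, -0.006, 0, 0, 0]]
  ]
}}

```text
time_s: 13.32
tool_pos: [444.4, 304.0, 175.2]
ee_rot: [-0.411, -0.576, -0.411, 0.576]
force: [-0.5, 0.2, 2.8]
opening: 0.5
```

{"api": "carry_out", "payload": {
  "deltas": [
    [[0, 0, -0.001, 0, 0, 0], [0, 0, -0.0015, 0, 0, 0], [0, 0, -0.0015, 0, 0, 0]]
  ]
}}

```text
time_s: 13.57
tool_pos: [444.4, 304.1, 173.9]
ee_rot: [0.411, 0.576, 0.411, -0.576]
force: [-1.9, -0.2, 3.6]
opening: 0.5
```

{"api": "carry_out", "payload": {
  "deltas": [
    [[0, 0, -0.001, 0, 0, 0], [0, 0, -0.0015, 0, 0, 0], [0, 0, -0.0015, 0, 0, 0]]
  ]
}}

```text
time_s: 13.82
tool_pos: [444.5, 304.1, 172.9]
ee_rot: [0.411, 0.576, 0.41, -0.576]
force: [-3.5, -1.0, 8.2]
opening: 0.4
```

```bash
python3 ov.py ov7.png 477.5 293.1 100;python3 st.py
```

```text
t 13.87 tcp [444.5 304.1 172.9] x [ 0.  0. -1.] jawyaw -109.02 F [-4.4 -1.8  9. ] op 0.7 j [ 0.51  0.38  1.73 -0.    1.03  2.42]
```

View pics/ov7.png

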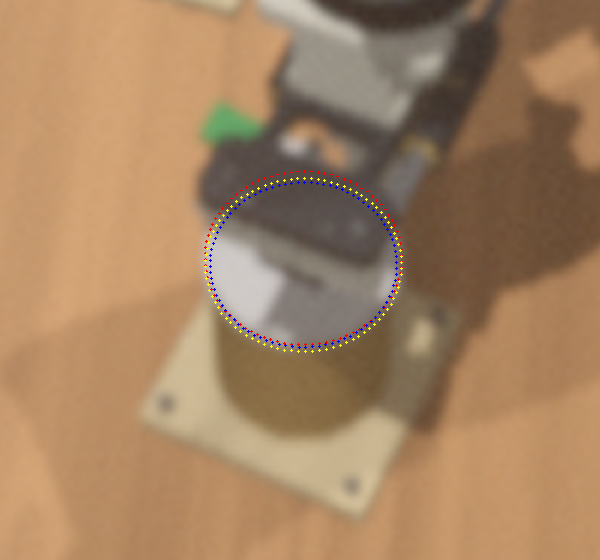

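{"api": "carry_out", "payload": {
  "deltas": [
    [[0, 0, -0.0007, 0, 0, 0], [0, 0, -0.0015, 0, 0, 0], [0, 0, -0.0015, 0, 0, 0]]
  ]
}}

```text
time_s: 14.12
tool_pos: [444.6, 304.2, 172.4]
ee_rot: [0.411, 0.576, 0.41, -0.575]
force: [-7.3, -3.5, 19.5]
opening: 0.7
```

```bash
python3 st.py
```

```text
t 14.12 tcp [444.6 304.2 172.4] x [ 0.001  0.    -1.   ] jawyaw -109.02 F [-7.3 -3.5 19.5] op 0.7 j [ 0.51  0.38  1.73 -0.    1.03  2.42]
```

{"api": "carry_out", "payload": {
  "deltas": [
    [[0, 0, 0.01, 0, 0, 0], [0, 0, 0.03, 0, 0, 0], [0, 0, 0.055, 0, 0, 0], [-0.02, 0, 0.075, 0, 0, 0], [-0.05, 0, 0.09, 0, 0, 0], [-0.08, 0, 0.1, 0, 0, 0], [-0.11, 0, 0.1, 0, 0, 0]]
  ],
  "jaw": 90
}}

```text
time_s: 14.7
tool_pos: [334.0, 304.4, 272.7]
ee_rot: [0.41, 0.577, 0.41, -0.575]
force: [0.9, 0.6, 0.2]
opening: 42.5
```

```bash
python3 ov.py ov8.png 477.5 293.1 100;python3 st.py; python3 v.py v8.png 477 293 160
```

```text
t 14.75 tcp [329.6 303.9 271.7] x [-0.     0.001 -1.   ] jawyaw -108.99 F [1.2 2.5 1.3] op 46.7 j [0.64 0.11 1.83 0.   1.21 2.54]
(np.int64(152), np.int64(188))
(np.int64(292), np.int64(252))
```

View pics/ov8.png

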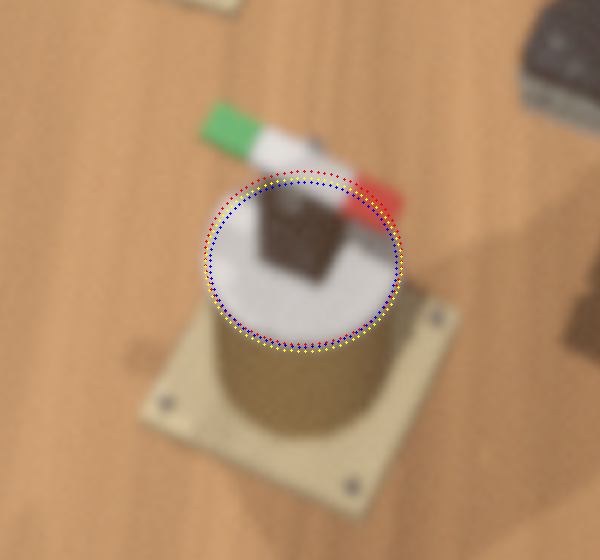

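View pics/v8.png

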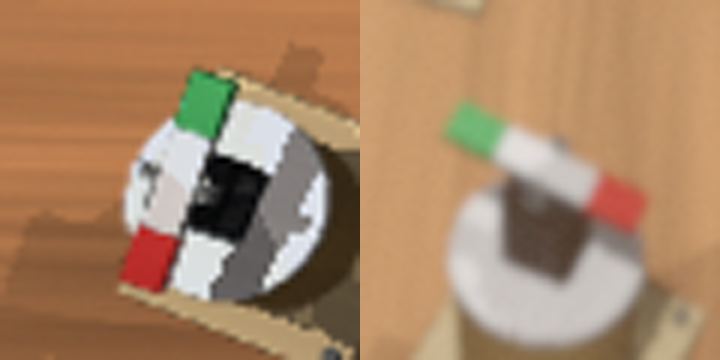

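```bash
python3 - <<'E'
from h import *
c=camera("top")
f=lambda p:[(np.array(p)+.5)/6-.5+np.array([152,188])]
g=atz(c,f((207,103)),185)[0]; r=atz(c,f((150,259)),172)[0]; print(g.round(1),r.round(1),np.degrees(np.arctan2(*(g-r)[[1,0]])),np.hypot(*(g-r)[:2]),((g+r)/2).round(1))
print(atz(c,f((225,200)),106).round(1)); print(sense()["tool_pos"])
E
```

```text
[507.6 279.8 185. ] [447.6 301.  172. ] -19.438170642548542 63.62402863629956 [477.6 290.4 178.5]
[[478.  292.1 106. ]]
[334.45961716 304.28496772 271.12847564]
```

{"api": "carry_out", "payload": {
  "deltas": [
    [[0.03, -0.003, 0, 0, 0, 0], [0.06, -0.006, 0, 0, 0, 0], [0.09, -0.009, 0, 0, 0, 0], [0.12, -0.011, 0, 0, 0, 0], [0.1425, -0.0122, -0.02, 0, 0, 0], [0.1425, -0.0122, -0.04, 0, 0, 0], [0.1425, -0.0122, -0.06, 0, 0, 0], [0.1425, -0.0122, -0.06, 0, 0, 0]]
  ],
  "jaw": 60
}}

```text
time_s: 15.57
tool_pos: [476.6, 290.5, 206.4]
ee_rot: [-0.41, -0.574, -0.41, 0.578]
force: [-1.2, -0.5, -1.2]
opening: 70.7
```

```bash
python3 st.py; python3 ov.py ov9.png 477.5 293.1 100
```

```text
t 15.57 tcp [476.6 290.5 206.4] x [-0.006 -0.003 -1.   ] jawyaw -109.09 F [-1.2 -0.5 -1.2] op 70.7 j [ 0.46  0.38  1.64 -0.    1.13  2.37]
```

View pics/ov9.png

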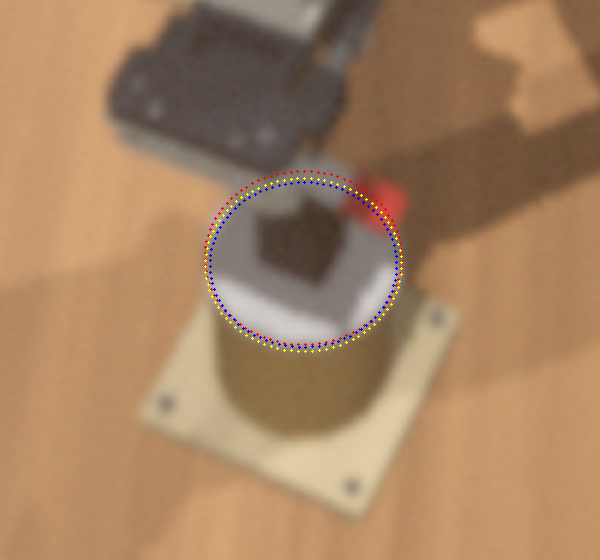

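{"api": "carry_out", "payload": {
  "deltas": [
    [[0, 0, 0, 0, 0, 0], [0, 0, -0.02, 0, 0, 0], [0, 0, -0.04, 0, 0, 0], [0, 0, -0.06, 0, 0, 0], [0, 0, -0.08, 0, 0, 0], [0, 0, -0.09, 0, 0, 0], [0, 0, -0.09, 0, 0, 0], [0, 0, -0.09, 0, 0, 0]]
  ]
}}

```text
time_s: 16.28
tool_pos: [477.5, 292.2, 121.9]
ee_rot: [0.411, 0.576, 0.41, -0.575]
force: [0.0, -0.2, 0.3]
opening: 71.0
```

```bash
python3 st.py
```

```text
t 16.28 tcp [477.5 292.2 121.9] x [ 0.001  0.001 -1.   ] jawyaw -109.01 F [ 0.  -0.2  0.3] op 71.0 j [ 0.47  0.49  1.71 -0.    0.94  2.37]
```

Down 4 mm more, then close.

{"api": "carry_out", "payload": {
  "deltas": [
    [[0, 0, -0.002, 0, 0, 0], [0, 0, -0.004, 0, 0, 0], [0, 0, -0.004, 0, 0, 0], [0, 0, -0.004, 0, 0, 0], [0, 0, -0.004, 0, 0, 0], [0, 0, -0.004, 0, 0, 0], [0, 0, -0.004, 0, 0, 0], [0, 0, -0.004, 0, 0, 0], [0, 0, -0.004, 0, 0, 0], [0, 0, -0.004, 0, 0, 0]]
  ],
  "jaw": 255
}}

```text
time_s: 17.12
tool_pos: [476.9, 292.0, 117.0]
ee_rot: [0.411, 0.576, 0.411, -0.576]
force: [-1.0, 1.0, 1.7]
opening: 27.9
```

{"api": "carry_out", "payload": {
  "deltas": [
    [[0, 0, 0, 0, 0, 0], [0, 0, 0, 0, 0, 0]]
  ]
}}

```text
time_s: 17.28
tool_pos: [476.9, 292.0, 116.9]
ee_rot: [0.411, 0.576, 0.411, -0.576]
force: [-0.7, 0.4, 1.7]
opening: 28.0
```

```bash
python3 st.py
```

```text
t 17.28 tcp [476.9 292.  116.9] x [ 0.  0. -1.] jawyaw -109.02 F [-0.7  0.4  1.7] op 28.0 j [0.47 0.49 1.72 0.   0.93 2.37]
```

{"api": "carry_out", "payload": {
  "deltas": [
    [[0, 0, 0.004, 0, 0, 0], [0, 0, 0.01, 0, 0, 0], [0, 0, 0.018, 0, 0, 0], [0, 0, 0.026, 0, 0, 0], [0, 0, 0.034, 0, 0, 0], [0, 0, 0.042, 0, 0, 0], [0, 0, 0.05, 0, 0, 0], [0, 0, 0.058, 0, 0, 0], [0, 0, 0.066, 0, 0, 0], [0, 0, 0.074, 0, 0, 0]]
  ]
}}

```text
time_s: 18.12
tool_pos: [476.9, 291.9, 191.8]
ee_rot: [0.411, 0.576, 0.411, -0.576]
force: [-0.5, -0.1, -3.8]
opening: 27.6
```

{"api": "carry_out", "payload": {
  "deltas": [
    [[0, 0, 0.012, 0, 0, 0], [0, 0, 0.025, 0, 0, 0], [0, 0, 0.036, 0, 0, 0], [0, 0, 0.036, 0, 0, 0]]
  ]
}}

```text
time_s: 18.45
tool_pos: [477.8, 292.4, 229.4]
ee_rot: [0.411, 0.577, 0.41, -0.574]
force: [0.1, 0.3, -3.5]
opening: 27.9
```

```bash
python3 st.py; python3 ov.py ov10.png 477.5 293.1 210
```

```text
t 18.45 tcp [477.8 292.4 229.4] x [ 0.003  0.002 -1.   ] jawyaw -109.02 F [ 0.1  0.3 -3.5] op 27.9 j [ 0.47  0.36  1.62 -0.    1.17  2.37]
```

View pics/ov10.png

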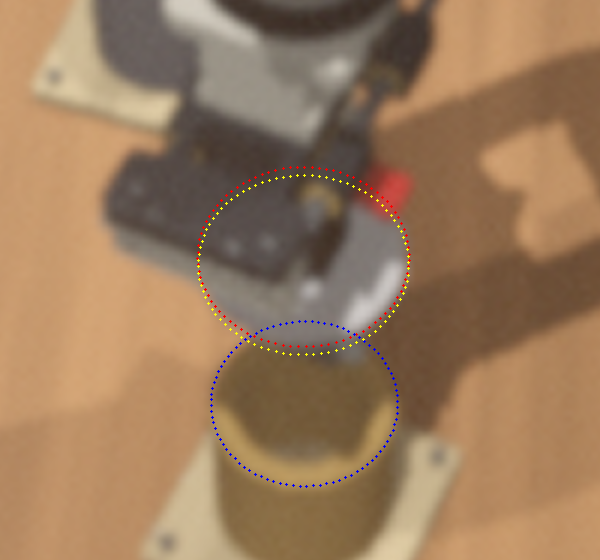

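{"api": "carry_out", "payload": {
  "deltas": [
    [[0, -0.01, 0, 0, 0, 0], [0.001, -0.03, 0, 0, 0, 0], [0.002, -0.055, 0, 0, 0, 0], [0.003, -0.085, 0, 0, 0, 0], [0.004, -0.115, 0, 0, 0, 0], [0.005, -0.145, 0, 0, 0, 0], [0.006, -0.175, 0, 0, 0, 0], [0.007, -0.205, 0, 0, 0, 0], [0.007, -0.235, 0, 0, 0, 0], [0.008, -0.26, 0, 0, 0, 0]]
  ]
}}

```text
time_s: 19.33
tool_pos: [483.8, 29.5, 226.0]
ee_rot: [-0.41, -0.575, -0.411, 0.576]
force: [-0.1, -0.1, -3.4]
opening: 27.8
```

{"api": "carry_out", "payload": {
  "deltas": [
    [[0.001, -0.03, 0, 0, 0, 0], [0.002, -0.06, 0, 0, 0, 0], [0.003, -0.09, 0, 0, 0, 0], [0.004, -0.12, 0, 0, 0, 0], [0.005, -0.15, 0, 0, 0, 0], [0.006, -0.18, 0, 0, 0, 0], [0.007, -0.21, 0, 0, 0, 0], [0.0075, -0.235, 0, 0, 0, 0], [0.0075, -0.25, 0, 0, 0, 0], [0.0075, -0.2575, 0, 0, 0, 0]]
  ]
}}

```text
time_s: 20.17
tool_pos: [491.6, -227.3, 226.0]
ee_rot: [-0.41, -0.576, -0.41, 0.576]
force: [-0.1, 0.8, -4.9]
opening: 28.1
```

{"api": "carry_out", "payload": {
  "deltas": [
    [[0, 0, 0, 0, 0, -1], [0, 0, 0, 0, 0, -1.3], [0, 0, 0, 0, 0, -1.3]]
  ]
}}

```text
time_s: 20.42
tool_pos: [492.3, -224.4, 226.7]
ee_rot: [-0.404, -0.58, -0.404, 0.58]
force: [0.6, -0.2, -4.4]
opening: 27.7
```

```bash
python3 st.py; python3 ov.py ov11.png 493.3 -224.5 210
```

```text
t 20.42 tcp [ 492.3 -224.4  226.7] x [-0.     0.001 -1.   ] jawyaw -110.3 F [ 0.6 -0.2 -4.4] op 27.7 j [-0.51  0.33  1.67  0.    1.15  1.41]
```

View pics/ov11.png

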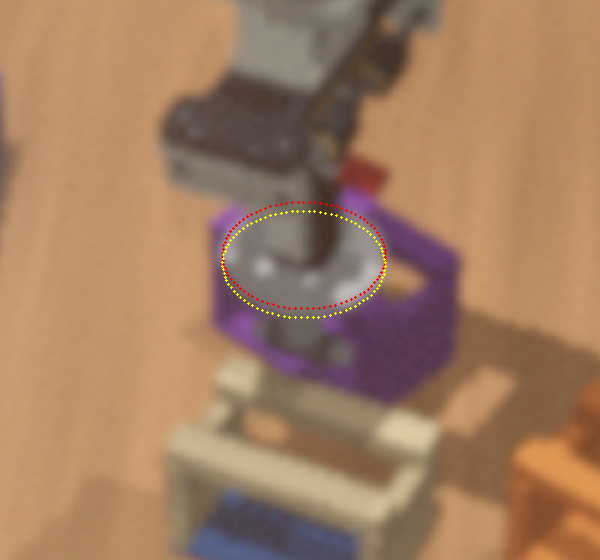

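{"api": "carry_out", "payload": {
  "deltas": [
    [[0, 0, -0.015, 0, 0, 0], [0, 0, -0.03, 0, 0, 0], [0, 0, -0.042, 0, 0, 0], [0, 0, -0.053, 0, 0, 0], [0, 0, -0.064, 0, 0, 0], [0, 0, -0.075, 0, 0, 0], [0, 0, -0.086, 0, 0, 0], [0, 0, -0.1, 0, 0, 0], [0, 0, -0.113, 0, 0, 0], [0, 0, -0.118, 0, 0, 0]]
  ]
}}

```text
time_s: 21.3
tool_pos: [491.7, -225.2, 106.9]
ee_rot: [-0.403, -0.58, -0.405, 0.581]
force: [-0.6, -0.0, -4.2]
opening: 27.8
```

{"api": "carry_out", "payload": {
  "deltas": [
    [[0, 0, -0.002, 0, 0, 0], [0, 0, -0.004, 0, 0, 0], [0, 0, -0.0055, 0, 0, 0], [0, 0, -0.0065, 0, 0, 0], [0, 0, -0.0065, 0, 0, 0]]
  ]
}}

```text
time_s: 21.72
tool_pos: [492.5, -225.7, 102.6]
ee_rot: [0.404, 0.58, 0.404, -0.58]
force: [0.4, 0.4, -4.0]
opening: 28.1
```

```bash
python3 st.py; python3 ov.py ov12.png 493.3 -224.5 85
```

```text
t 21.72 tcp [ 492.5 -225.7  102.6] x [ 0.001 -0.    -1.   ] jawyaw -110.32 F [ 0.4  0.4 -4. ] op 28.1 j [-0.52  0.49  1.77  0.    0.88  1.41]
```

View pics/ov12.png

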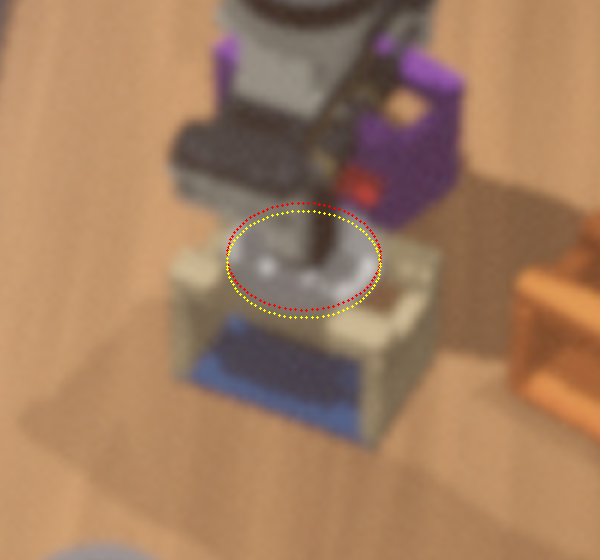

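{"api": "carry_out", "payload": {
  "deltas": [
    [[0, 0, -0.0007, 0, 0, 0], [0, 0, -0.0013, 0, 0, 0], [0, 0, -0.0013, 0, 0, 0]]
  ]
}}

```text
time_s: 22.02
tool_pos: [492.6, -225.8, 101.9]
ee_rot: [0.404, 0.58, 0.404, -0.58]
force: [-2.8, 1.5, 5.8]
opening: 27.9
```

Contact. Release, then rise.

{"api": "carry_out", "payload": {
  "deltas": [
    [[0, 0, 0, 0, 0, 0], [0, 0, 0, 0, 0, 0], [0, 0, 0, 0, 0, 0], [0, 0, 0, 0, 0, 0], [0, 0, 0, 0, 0, 0], [0, 0, 0, 0, 0, 0]]
  ],
  "jaw": 60
}}

```text
time_s: 22.52
tool_pos: [492.4, -225.6, 101.0]
ee_rot: [0.404, 0.58, 0.404, -0.58]
force: [-0.7, 0.4, -0.2]
opening: 63.5
```

{"api": "carry_out", "payload": {
  "deltas": [
    [[0, 0, 0.01, 0, 0, 0], [0, 0, 0.03, 0, 0, 0], [0, 0, 0.06, 0, 0, 0], [0, 0, 0.09, 0, 0, 0], [0, 0, 0.12, 0, 0, 0], [-0.03, 0, 0.15, 0, 0, 0], [-0.06, 0, 0.16, 0, 0, 0], [-0.09, 0, 0.16, 0, 0, 0], [-0.12, 0, 0.16, 0, 0, 0], [-0.15, 0, 0.16, 0, 0, 0]]
  ]
}}

```text
time_s: 23.35
tool_pos: [341.0, -225.3, 261.9]
ee_rot: [0.404, 0.58, 0.404, -0.58]
force: [-0.3, -0.1, 0.8]
opening: 71.1
```

{"api": "carry_out", "payload": {
  "deltas": [
    [[0, -0.03, 0, 0, 0, 0], [0, -0.06, 0, 0, 0, 0], [0, -0.09, 0, 0, 0, 0], [0, -0.12, 0, 0, 0, 0], [0, -0.12, 0, 0, 0, 0]]
  ]
}}

```text
time_s: 23.77
tool_pos: [342.1, -349.4, 261.6]
ee_rot: [-0.404, -0.581, -0.403, 0.581]
force: [0.6, -0.6, -1.0]
opening: 71.3
```

```bash
python3 st.py; python3 ov.py ov13.png 493.3 -224.5 85; python3 v.py v13.png 493 -224 120
```

```text
t 23.77 tcp [ 342.1 -349.4  261.6] x [ 0.001 -0.002 -1.   ] jawyaw -110.45 F [ 0.6 -0.6 -1. ] op 71.3 j [-0.89  0.19  1.75 -0.    1.2   1.04]
(np.int64(367), np.int64(189))
(np.int64(303), np.int64(121))
```

View pics/ov13.png

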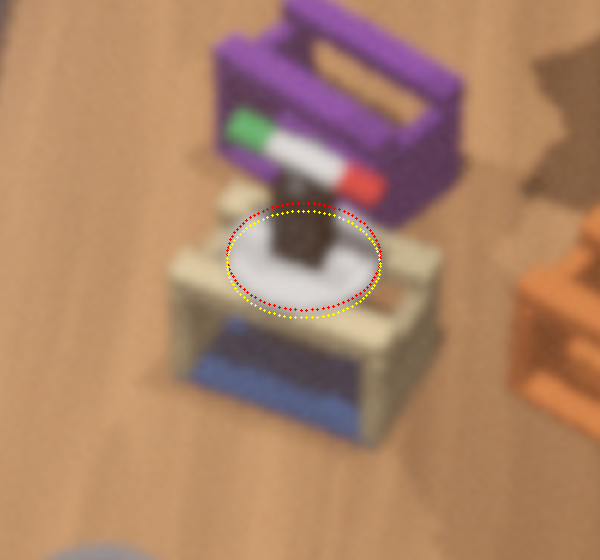

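View pics/v13.png

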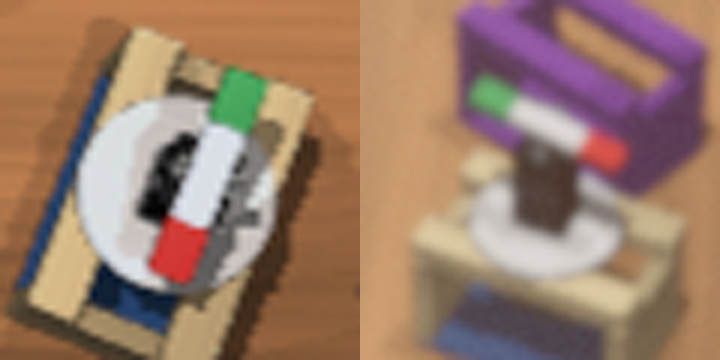

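The gauge hangs upright in the plywood stand with its flange on the rails. The red end is down, so it is locked, and nothing touches it. I'm handing it in.

```bash
python3 -c "
from bench import *
print(finish_job())"
```

```text
the job is handed in; nothing more can be done
None
```

I measured the brass bushing's bore with the gauge, stood it back locked in the plywood stand's slot, and handed the job in at about 24 s of the 61 s allowed. No verdict is reported.

- **In the bushing:** I lowered the locked gauge in until the flange touched the rim. In the side view, the drawn rim and flange circles matched it to within about 1–2 mm.
- **Releasing and locking:** I pressed the green end to its stop, where the force rose to about 10 N. I then pressed the red end to its stop, with about 20 N there. A clear view afterwards showed the red end down and the flange still on the rim.
- **Back in the stand:** I lifted the gauge straight out, carried it back and lowered it until it touched the rails. The last pictures show it upright in the slot, flange on the rails, red end down, with the gripper well away.

**Not checked:**
- **Setting:** I never measured the distance between the plunger tips. That they sprang out and kept the setting rests on the end-stop forces and on a view of the plungers sticking out below the flange during the return.
- **Released state:** I did not get a clear view of the rocker fully released. Contact force when pressing the red end also came lower than I expected: there was none yet at a fingertip height of about 180 mm.
- **Jug, bottle and tub:** I did not re-measure their positions. The arm passed clear of them.

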